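# Find the bench bin's free swing lid and push it open

### The job

Three of the four bays of the bench bin are packed full, so their lids will not tip; one bay is empty and its lid rocks when an end of it is pressed. Press the lids lightly with the fingertips to find the one that rocks, then push one end of it down until the lid stands wide open and stays so, and draw back clear of it. Leave the other lids shut, do not force anything, and do not pick up or shift the things lying about.

Things in the scene. Friction and masses are not known exactly. Their poses are not given: they have to be found in the camera images.
- bin: dark steel bin fixed to the bench, 170 (x) x 380 (y) x 71 mm high: four bays in a row along y, each under an identical aluminium swing lid flush with its top. Top ledges 33 mm wide along both long sides, 36 mm between lid_2 and lid_3. Three bays are packed to just under the lid; one, any of them, is empty but for a 12 mm offcut, 60 mm deep. Origin: centre of underside; x to the far side, y left.
- lid_1 (a joint): tilt of lid_1 (rad) about its pivot, along y through the lid's middle: 0 flat (starts within 0.015), positive with the robot-side end down, negative the other way, stops at +-0.85. Over a packed bay it gives only 0.03 to 0.06; over the empty bay it swings with light friction (about 2 N on a fingertip 33 mm from the pivot, up to 6 N as it nears the stop) and stays where it is left.
- lid_1_top (a point): centre of the top face of lid_1, at y = +141 mm in the bin's frame, 71 mm above the bench. Lid 100 (x) x 70 (y) x 6 mm, 2 mm gap round it, pivot rod across its middle. Axes as the bin's when flat; they tilt with it. Press 33 mm either side of the middle along x; a finger there opens it fully by going 20 to 35 mm down, while the other end rises 38 mm above the bin's top.
- lid_2 (a joint): tilt of lid_2 (rad) about its pivot, along y through the lid's middle: 0 flat (starts within 0.015), positive with the robot-side end down, negative the other way, stops at +-0.85. Over a packed bay it gives only 0.03 to 0.06; over the empty bay it swings with light friction (about 2 N on a fingertip 33 mm from the pivot, up to 6 N as it nears the stop) and stays where it is left.
- lid_2_top (a point): centre of the top face of lid_2, at y = +55 mm in the bin's frame, 71 mm above the bench. Lid 100 (x) x 70 (y) x 6 mm, 2 mm gap round it, pivot rod across its middle. Axes as the bin's when flat; they tilt with it. Press 33 mm either side of the middle along x; a finger there opens it fully by going 20 to 35 mm down, while the other end rises 38 mm above the bin's top.
- lid_3 (a joint): tilt of lid_3 (rad) about its pivot, along y through the lid's middle: 0 flat (starts within 0.015), positive with the robot-side end down, negative the other way, stops at +-0.85. Over a packed bay it gives only 0.03 to 0.06; over the empty bay it swings with light friction (about 2 N on a fingertip 33 mm from the pivot, up to 6 N as it nears the stop) and stays where it is left.
- lid_3_top (a point): centre of the top face of lid_3, at y = -55 mm in the bin's frame, 71 mm above the bench. Lid 100 (x) x 70 (y) x 6 mm, 2 mm gap round it, pivot rod across its middle. Axes as the bin's when flat; they tilt with it. Press 33 mm either side of the middle along x; a finger there opens it fully by going 20 to 35 mm down, while the other end rises 38 mm above the bin's top.
- lid_4 (a joint): tilt of lid_4 (rad) about its pivot, along y through the lid's middle: 0 flat (starts within 0.015), positive with the robot-side end down, negative the other way, stops at +-0.85. Over a packed bay it gives only 0.03 to 0.06; over the empty bay it swings with light friction (about 2 N on a fingertip 33 mm from the pivot, up to 6 N as it nears the stop) and stays where it is left.
- lid_4_top (a point): centre of the top face of lid_4, at y = -141 mm in the bin's frame, 71 mm above the bench. Lid 100 (x) x 70 (y) x 6 mm, 2 mm gap round it, pivot rod across its middle. Axes as the bin's when flat; they tilt with it. Press 33 mm either side of the middle along x; a finger there opens it fully by going 20 to 35 mm down, while the other end rises 38 mm above the bin's top.
- socket: steel ring-shaped wrench socket, 22 mm across, 26 mm tall, standing on the bin's top between lid_2 and lid_3; origin under its centre. To be left alone.
- bolt: dark steel bolt, 19 mm head, 30 mm tall, standing head down on the bin's far ledge; origin under its centre. To be left alone.
- screwdriver: screwdriver lying on the bench on the robot's side of the bin, under 40 mm high; origin on the bench under it. To be left alone.
- wrench: flat steel wrench lying on the bench beyond the bin; origin on the bench under it. To be left alone.
- sanding_block: cork sanding block 100 x 55 x 30 mm on the bench to the right (-y) of the bin; origin under its centre. To be left alone.
- jar: clear jar with a steel cap, 64 mm across, 75 mm tall, to the left (+y) of the bin; origin under its centre. To be left alone.

How it is judged:
By the outcome, as a careful person would: the job done as asked, in the order asked, and still so for the second after the job is handed in, with the robot touching nothing.
It also fails if it takes over 42 s, if anything falls off the work surface, if the arm or the gripper's body presses on something with over 40 N, if the wrist force passes 120 N, or if a joint passes its speed limit or range.

### The arm

A 6-joint arm with a two-finger parallel gripper is mounted at the origin on the work surface. World frame = base frame: x ahead of the robot, y to its left, z up, the work surface at z = 0. Lengths are in m, angles in rad, forces in N, time in s.
With the tool pointing down it reaches from about 0.3 to 1 m from the base axis. Payload 5.1 kg.
Tool frame: the origin (TCP) lies on the centre line of the jaws, within the pads' length; the fingertips stand 22 mm ahead of it and the grasp point (between the pads) lies 3 mm ahead of it; z points along the fingers, y is the direction in which the jaws open and shut (so a half turn about z gives the same grasp; the last joint's range is limited). The gripper opens to 95 mm and grips with 3 to 60 N. Pads are 20 mm wide; open, the fingers measure 119 mm over their backs; the gripper's body (75 mm by 180 mm) begins 59 mm behind the grasp point.
Start: joints at [-1.27, 0.124, 1.65, -0, 1.367, -0.083], TCP at [0.243, -0.603, 0.214] pointing down, gripper open.
Joint ranges: [-2.61, 2.61], [-1.02, 2.33], [0.03, 2.71], [-1.35, 4.49], [0.32, 2.68], [-2.91, 2.91]. Speed limits (rad/s): [2.57, 2.57, 3.14, 3.14, 3.14, 3.14].

### API

Orientations are given as a rotation vector (axis times angle).
In Python, from plant import r, eyes, nets gives the robot as it stands. The module is installed in compiled form; this text tells all that it offers.
- The arm moves only by the shell command python3 -m inch 'ROWS' [OPENING] [FORCE]. ROWS is JSON, a list that holds one entry, the list of rows, each a list of 6 numbers: the shift along the tool's x, y, z in cm, then the turn, a rotation vector about the tool's x, y, z in degrees. In form: [[[tx, ty, tz, wx, wy, wz], ...]]. A call has 1 to 5 rows; each row shifts and turns the commanded pose from where the row before left it, along the tool's axes as they then stand; what a row does not reach is not made up. A row lasts 1/8 s, in which the tool goes at most 62.5 mm and 10.7 degrees, less where a joint would pass 70% of its speed; a pose out of reach is approached as far as the arm can. A call is refused whole if a number of a shift passes 6.25 or a number of a turn 10.7, either way. A call with a gripper value outside its range is refused whole. OPENING is the opening, from -1 (shut) to 1 (fully open), set as the call begins (- or left out, the last holds). The fingers move at their own pace and stop on an object; FORCE is the grip in N (left out, the last holds). Time passes only in rows, so rows that do not move let the fingers close. It gives the time, the measured TCP pose, the force and the opening at its end, in the units of the state.
- r.observe(): the state, without advancing time (a new reading comes with each control period).
- eyes.snapshot(name): name is "scene" or "top" or "wrist"; returns a dict with "img" (400x640x3 uint8, red, green, blue), "camera_matrix" (3x3 intrinsics, pixels), "eye" and "attitude" of the camera in the world. Camera axes: x right, y down, z forward; pixel columns grow to the right and rows downward; lengths in m; the calibration is good to about 2 mm. A picture is of the moment at which its call begins. There is no depth.
- r.finish_job(): hands the job in, once; it reports no verdict.
Trained networks look in a picture, given as the dict that the camera call returned (one of the last four; its "shot" number tells which), for a name from the list of things; names that differ only in an ending like _2 or _b are one class to them, and where a whole thing is asked for, a point or a joint stands for the part that bears it (a point fixed in the world has none). Each returns a list of dicts, best first, with "conf" (0 to 1); they miss things now and then, are a little off and sometimes report something else, mostly with a low value. They report only what shows in the picture. A call takes as long as a camera call.
- nets.recognise(target, picture): "bbox" ([left, top, width, height] in pixels, round what is visible of it).
- nets.tip_of(target, picture): "at" ([column, row] in pixels: a listed point, or the origin of a listed thing).
The state is a dict: "t": time; "joints": joint angles; "joint_vel": joint speeds; "tau": joint torques, N m; "ee_pos": TCP position; "ee_rot": TCP orientation; "wrist_force": force on the tool from outside, world axes, zero at the start; "ft_torque": the same for the moment, N m; "opening": opening from 0.0 (shut) to 1.0 (fully open).
Only numpy, scipy, OpenCV 4.12 (cv2) and the standard library are available. Lean on these libraries where they do the work, as an engineer would, in place of code of your own. Each camera call takes 0.05 s, during which the arm holds its last target. There are 200 camera calls.

## Working session

There is one attempt and no reset: what is moved stays moved. The work goes in short steps, Python scripts to look and compute and a shell command to move; the robot and the scene stay as the last step left them, time stands still between calls to the robot, and variables do not carry over. Pictures are saved under pics/ and viewed, about 8 in all and at most 12, crops included, and the job is handed in when it is done.

```bash
mkdir -p pics
cat > h.py <<'E'
import numpy as np,cv2
from plant import r,eyes,nets
from scipy.spatial.transform import Rotation as R
def Rm(p):
    a=np.array(p["attitude"],float)
    return a if a.shape==(3,3) else (R.from_rotvec(a).as_matrix() if a.size==3 else R.from_quat(a).as_matrix())
def ray(p,uv,z):
    d=Rm(p)@np.linalg.inv(p["camera_matrix"])@np.array([uv[0],uv[1],1.])
    e=np.array(p["eye"]); return e+d*(z-e[2])/d[2]
def save(p,n): cv2.imwrite("pics/"+n,cv2.cvtColor(p["img"],cv2.COLOR_RGB2BGR))
E
python3 - <<'E'
from h import *
np.set_printoptions(precision=4,suppress=True)
for c in("top","scene"):
    p=eyes.snapshot(c);save(p,c+"0.png");print(c,p["eye"],p["attitude"])
    print('bin',[(np.round(d["at"],1),round(d["conf"],2),ray(p,d["at"],0)) for d in nets.tip_of("bin",p)])
    for n in("lid_1_top",):
        for d in nets.tip_of(n,p): print(n,np.round(d["at"]),round(d["conf"],2),ray(p,d["at"],.071))
    for n,z in(("socket",.071),("bolt",.071),("jar",0)):
        for d in nets.tip_of(n,p): print(n,np.round(d["at"]),round(d["conf"],2),ray(p,d["at"],z))
print(r.observe())
E
```

```text
top [0.3755 0.0358 1.1957] [-2.1296  2.17   -0.1735]
bin [(array([330.5, 213.8]), 0.81, array([ 0.51  , -0.0019,  0.    ])), (array([308.1, 209.4]), 0.42, array([0.5235, 0.0604, 0.    ]))]
lid_1_top [276. 208.] 0.96 [0.5189 0.1434 0.071 ]
socket [332. 206.] 0.6 [ 0.5226 -0.0044  0.071 ]
socket [310. 209.] 0.58 [0.5149 0.0547 0.071 ]
bolt [316. 182.] 0.62 [0.5867 0.0361 0.071 ]
jar [237. 221.] 0.96 [0.4936 0.2587 0.    ]
scene [ 1.4088 -0.025   0.6307] [-1.6624 -1.5385  0.8255]
bin [(array([293.4, 219.7]), 0.87, array([0.5105, 0.0024, 0.    ]))]
lid_1_top [353. 192.] 0.92 [0.5103 0.1426 0.071 ]
socket [353. 195.] 0.57 [0.5194 0.1407 0.071 ]
socket [296. 195.] 0.48 [0.5142 0.0088 0.071 ]
bolt [314. 212.] 0.42 [0.585  0.0453 0.071 ]
jar [399. 211.] 0.95 [0.4918 0.2651 0.    ]
{'t': 0.6, 'joints': array([-1.2696,  0.1238,  1.6503,  0.    ,  1.3675, -0.0826]), 'joint_vel': array([-0.0005,  0.0004,  0.0005, -0.0008, -0.0003, -0.0008]), 'tau': array([ -0.    , -41.7286, -36.0001,   0.0775,   0.0431,  -0.    ]), 'ee_pos': array([ 0.2433, -0.6027,  0.2143]), 'ee_rot': array([3.0839, 0.5991, 0.    ]), 'wrist_force': array([ 0.1827,  0.3046, -0.4533]), 'ft_torque': array([-0.0331,  0.0269,  0.0247]), 'opening': 0.9987302644508322}
```

View pics/top0.png

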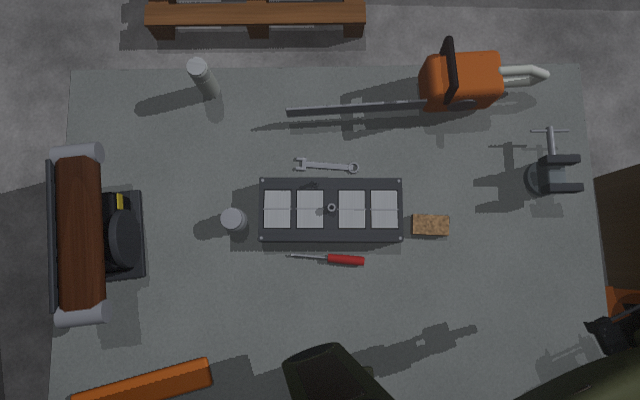

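View pics/scene0.png

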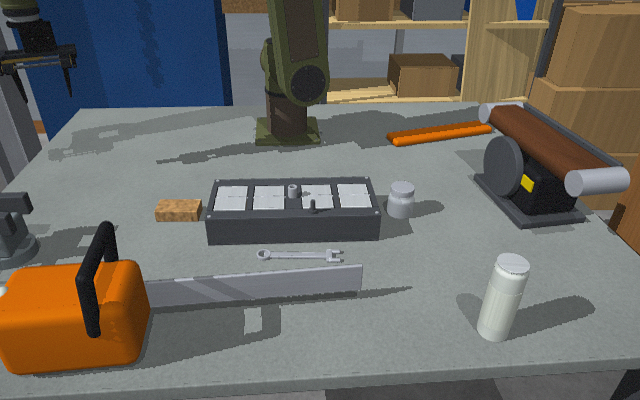

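The top view shows the bin with corners at about (259,178)–(403,241), lids at columns 277, 310, 352 and 384, the socket at (332,207) and the sanding block at (430,224). The scene view agrees, with the bolt at (313,207) on the far ledge. Next I'll measure the bin's pose.

```bash
python3 - <<'E'
from h import *
np.set_printoptions(precision=4,suppress=True)
p=eyes.snapshot("top");g=cv2.cvtColor(p["img"],cv2.COLOR_RGB2GRAY)
m=np.zeros_like(g);m[170:250,250:412]=(g[170:250,250:412]>135)
n,l,s,c=cv2.connectedComponentsWithStats(m)
P=[]
for i in range(1,n):
    if s[i][4]>100: w=ray(p,c[i],.071);P.append(w);print(s[i],c[i],w)
d=nets.recognise("lid_1",p);print([(np.round(q["bbox"]),round(q["conf"],2),ray(p,[q["bbox"][0]+q["bbox"][2]/2,q["bbox"][1]+q["bbox"][3]/2],.071)) for q in d])
E
python3 -m inch '[[[0,0,0,0,0,7.3],[0,0,0,0,0,7.3],[0,0,0,0,0,7.4],[0,-5,0,0,0,0],[5,-6,0,0,0,0]]]' -1 20
```

```text
[265 191  25  17 402] [276.8308 198.8433] [0.5442 0.1409 0.071 ]
[297 191  26  17 407] [309.2703 198.6314] [0.5433 0.0554 0.071 ]
[339 191  25  18 363] [350.2011 198.8623] [ 0.5407 -0.0526  0.071 ]
[371 191  26  18 352] [382.858  199.0398] [ 0.5387 -0.1389  0.071 ]
[264 209  26  18 402] [276.8731 217.9602] [0.4936 0.1409 0.071 ]
[297 210  26  17 364] [308.511  218.6291] [0.4904 0.0582 0.071 ]
[339 210  26  17 352] [351.3551 218.25  ] [ 0.4893 -0.0541  0.071 ]
[372 211  26  17 284] [384.7852 218.7782] [ 0.4863 -0.1419  0.071 ]
[(array([369., 191.,  36.,  36.]), 0.86, array([ 0.5115, -0.1478,  0.071 ])), (array([296., 190.,  26.,  40.]), 0.76, array([0.5148, 0.0556, 0.071 ])), (array([340., 193.,  27.,  36.]), 0.68, array([ 0.5079, -0.0611,  0.071 ])), (array([264., 188.,  28.,  38.]), 0.62, array([0.5218, 0.1375, 0.071 ]))]
t: 1.32
ee_pos: [0.2823, -0.5041, 0.2139]
ee_rot: [-3.141, 0.006, 0.001]
wrist_force: [0.4, 0.3, -0.1]
opening: 0.529
```

Each lid is a pair of bright halves, and the lid centres come out at (.519,.141), (.517,.056), (.515,-.054) and (.513,-.141). Their spacing matches the given sizes, with yaw about 0.02. The near-end press points are at x ≈ .479–.486.

```bash
python3 -m inch '[[[3.1,-5.9,0,0,0,0],[3.1,-5.9,0,0,0,0],[3.1,-5.9,0,0,0,0],[3.1,-5.9,0,0,0,0],[3.1,-5.8,0,0,0,0]]]'; python3 -m inch '[[[3.1,-5.8,0,0,0,0],[0,0,3,0,0,0],[0,0,4,0,0,0],[0,0,2,0,0,0],[0,0,0,0,0,0]]]'
python3 - <<'E'
from h import *
p=eyes.snapshot("wrist");save(p,"w1.png")
E
```

```text
t: 1.95
ee_pos: [0.4299, -0.2265, 0.2147]
ee_rot: [3.141, -0.001, 0.002]
wrist_force: [0.2, -0.3, 0.2]
opening: 0.026
t: 2.58
ee_pos: [0.4574, -0.1724, 0.1224]
ee_rot: [-3.14, -0.0, 0.006]
wrist_force: [0.2, -0.3, 0.3]
opening: 0.004
```

View pics/w1.png

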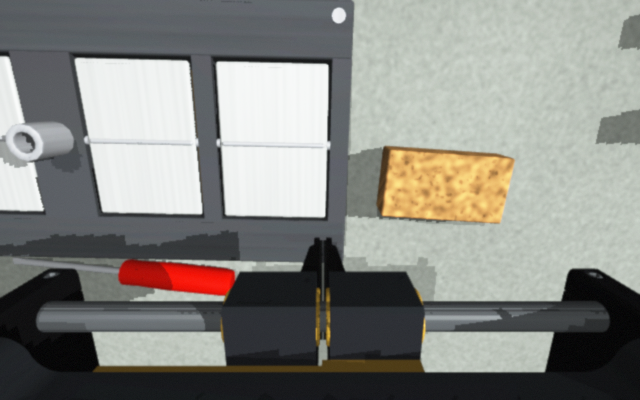

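The wrist view shows the closed fingertips at about (322,245), on the ledge just short of lid_4, whose near half is at (272,180). One row was clipped. I'll correct by +22 mm in x and +31 mm in y, then press gently.

```bash
python3 -m inch '[[[2.2,-3.1,0,0,0,0],[0,0,1.8,0,0,0],[0,0,0.5,0,0,0],[0,0,0,0,0,0]]]'; python3 -m inch '[[[0,0,0.2,0,0,0],[0,0,0.2,0,0,0],[0,0,0,0,0,0]]]'
```

```text
t: 3.12
ee_pos: [0.4799, -0.1426, 0.1007]
ee_rot: [-3.141, 0.001, 0.002]
wrist_force: [0.8, -0.3, -0.6]
opening: 0.004
t: 3.5
ee_pos: [0.4805, -0.1423, 0.0972]
ee_rot: [-3.142, 0.001, 0.0]
wrist_force: [0.3, 0.5, -0.3]
opening: 0.004
```

```bash
python3 -m inch '[[[0,0,0.2,0,0,0],[0,0,0.2,0,0,0],[0,0,0,0,0,0]]]'; python3 -m inch '[[[0,0,0.2,0,0,0],[0,0,0,0,0,0]]]'
```

```text
t: 3.88
ee_pos: [0.4805, -0.1421, 0.093]
ee_rot: [-3.141, 0.0, 0.001]
wrist_force: [0.5, 0.3, -0.4]
opening: 0.003
t: 4.12
ee_pos: [0.4805, -0.1421, 0.091]
ee_rot: [-3.141, 0.0, 0.001]
wrist_force: [-0.4, 0.4, -0.7]
opening: 0.002
```

```bash
python3 -m inch '[[[0,0,0.1,0,0,0],[0,0,0,0,0,0]]]'; python3 -m inch '[[[0,0,0.1,0,0,0],[0,0,0,0,0,0]]]'
```

```text
t: 4.38
ee_pos: [0.4806, -0.1422, 0.0902]
ee_rot: [-3.142, 0.0, 0.0]
wrist_force: [0.3, -0.4, -0.1]
opening: 0.006
t: 4.62
ee_pos: [0.4806, -0.1422, 0.0891]
ee_rot: [-3.141, 0.0, 0.0]
wrist_force: [-0.6, 0.2, -0.0]
opening: 0.005
```

```bash
python3 -m inch '[[[0,0,0.1,0,0,0],[0,0,0,0,0,0]]]'
python3 - <<'E'
from h import *
p=eyes.snapshot("wrist");save(p,"w2.png")
E
```

```text
t: 4.88
ee_pos: [0.4806, -0.1422, 0.0881]
ee_rot: [-3.142, 0.0, 0.0]
wrist_force: [-0.4, 0.7, 0.5]
opening: 0.004
```

View pics/w2.png

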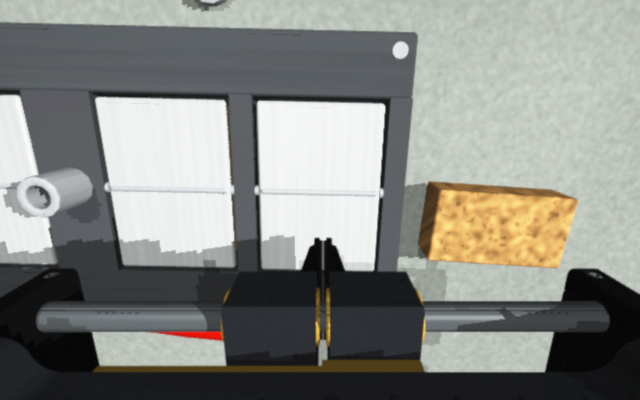

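The fingertips at (322,240) are centred on lid_4's near half, though 4–5 mm nearer its edge than I planned. There is no contact force yet, so I'll continue down.

```bash
python3 -m inch '[[[0.3,0,0.1,0,0,0],[0,0,0,0,0,0]]]'; python3 -m inch '[[[0,0,0.1,0,0,0],[0,0,0,0,0,0]]]';  python3 - <<'E'
from h import *
for i in range(6):
    p=eyes.snapshot("wrist");o=r.observe();print(o["wrist_force"],o["ft_torque"],o["ee_pos"])
    print(o["tau"])
E
```

```text
t: 5.18
ee_pos: [0.4838, -0.1422, 0.0872]
ee_rot: [-3.142, 0.0, 0.0]
wrist_force: [-0.4, 0.1, -0.1]
opening: 0.004
t: 5.42
ee_pos: [0.4836, -0.1421, 0.0861]
ee_rot: [-3.141, 0.0, 0.0]
wrist_force: [-0.6, -0.4, -1.1]
opening: 0.007
[-0.52609067 -0.56466029  0.26291648] [ 0.06877037  0.01063355 -0.06676429] [ 0.48356535 -0.14215431  0.08617385]
[ 3.83835591e-03 -2.89964157e+01 -3.28878307e+01  5.87845990e-02
 -6.24070130e-02 -3.27049270e-05]
[ 0.0056653  -0.43951311 -0.23018881] [0.03757178 0.04934469 0.00282157] [ 0.48358653 -0.14216562  0.08619576]
[ 3.39297105e-03 -2.89948243e+01 -3.28785574e+01  5.87372622e-02
 -6.13581506e-02 -3.88258240e-05]
[-0.0593006  -0.15837699 -0.17858809] [0.0024825  0.00518071 0.01751356] [ 0.48360579 -0.14220151  0.08623237]
[ 2.53230784e-03 -2.89999652e+01 -3.28810501e+01  5.87726478e-02
 -6.14354457e-02 -1.60268257e-05]
[ 0.02358045  0.5595737  -0.3215473 ] [0.01687702 0.04349684 0.01371662] [ 0.48364164 -0.14221106  0.0862777 ]
[ 2.21519709e-03 -2.90074682e+01 -3.28864253e+01  5.86744188e-02
 -6.17694645e-02 -7.05139072e-06]
[-0.93834815  0.10864926 -0.0817449 ] [ 0.06703512  0.04961146 -0.01379468] [ 0.48365865 -0.14220623  0.08628056]
[ 1.02461738e-03 -2.90145314e+01 -3.28916180e+01  5.87425637e-02
 -6.19468675e-02 -2.47246234e-06]
[-0.45956877  0.00304086  0.00190916] [ 0.02565166 -0.00364881 -0.0139302 ] [ 0.48368256 -0.14222651  0.08634087]
[ 2.17485695e-04 -2.90214103e+01 -3.28959954e+01  5.85989817e-02
 -6.21806807e-02 -1.13379437e-05]
```

Run:
```python
from h import *
p=eyes.snapshot("scene");q=eyes.snapshot("wrist")
a=cv2.resize(p["img"][150:250,180:390],(798,380),interpolation=cv2.INTER_CUBIC)
b=cv2.resize(q["img"][80:300,190:430],None,fx=1,fy=1)
c=np.zeros((600,798,3),np.uint8);c[:380]=a;c[380:600,:240]=b
cv2.imwrite("pics/c3.png",c[:,:,::-1])
```

```text
(no output)
```

View pics/c3.png

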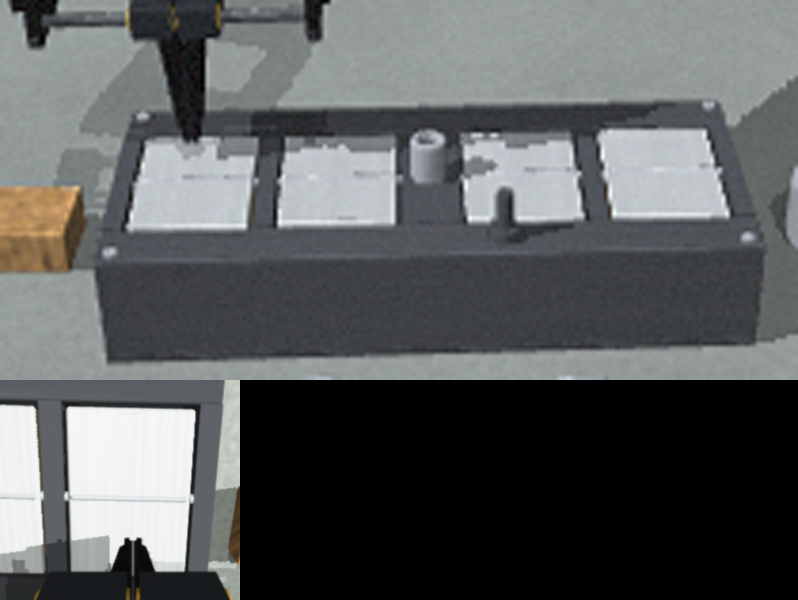

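The fingertip, at (195,140) in the crop, is still at or just above lid_4's surface, and the lid looks flat. I'll keep lowering in 1 mm steps.

```bash
python3 -c "
from h import *
p=eyes.snapshot('scene')
for z in(.06,.071,.08):print(z,ray(p,(231.3,187),z))"
python3 -m inch '[[[0,0,0.1,0,0,0],[0,0,0,0,0,0]]]'; python3 -m inch '[[[0,0,0.1,0,0,0],[0,0,0,0,0,0]]]'
```

```text
0.06 [ 0.44921555 -0.14391701  0.06      ]
0.071 [ 0.46771251 -0.14162393  0.071     ]
0.08 [ 0.48284638 -0.13974777  0.08      ]
t: 6.12
ee_pos: [0.4836, -0.1422, 0.0851]
ee_rot: [-3.142, 0.0, 0.0]
wrist_force: [0.5, 0.1, 0.2]
opening: 0.008
t: 6.38
ee_pos: [0.4836, -0.1421, 0.0841]
ee_rot: [-3.141, 0.0, 0.0]
wrist_force: [-0.7, -0.4, 0.1]
opening: 0.003
```

```bash
for i in 1; do python3 -m inch '[[[0,0,0.15,0,0,0],[0,0,0,0,0,0]]]'; done; python3 -m inch '[[[0,0,0.15,0,0,0],[0,0,0,0,0,0]]]' ; python3 -c "
from h import *
p=eyes.snapshot('scene');q=eyes.snapshot('top')
a=cv2.resize(p['img'][160:220,200:300],(800,480),interpolation=cv2.INTER_CUBIC)
cv2.imwrite('pics/c4.png',a[:,:,::-1])"
```

```text
t: 6.62
ee_pos: [0.4835, -0.1421, 0.0826]
ee_rot: [-3.141, 0.0, 0.0]
wrist_force: [0.3, 0.5, 0.2]
opening: 0.003
t: 6.88
ee_pos: [0.4835, -0.1421, 0.0811]
ee_rot: [-3.141, 0.0, 0.0]
wrist_force: [-0.2, 0.9, -0.2]
opening: 0.005
```

View pics/c4.png

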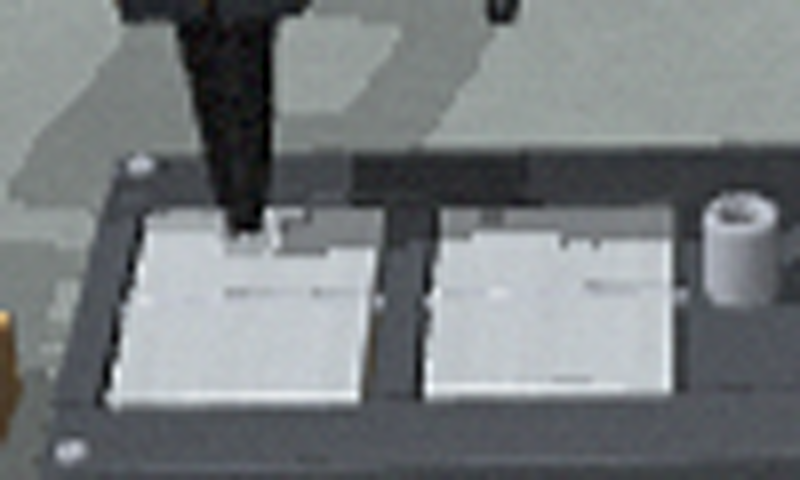

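The lid is flat and the tip (248,232 in the crop) still appears a few mm above it. Either the reported fingertip offset or the height is off by about 10 mm. I'll continue in small steps.

```bash
python3 -m inch '[[[0,0,0.15,0,0,0],[0,0,0,0,0,0]]]'; python3 -m inch '[[[0,0,0.15,0,0,0],[0,0,0,0,0,0]]]'
```

```text
t: 7.22
ee_pos: [0.4835, -0.1421, 0.0796]
ee_rot: [-3.141, 0.0, 0.001]
wrist_force: [0.2, 0.2, 0.1]
opening: 0.003
t: 7.48
ee_pos: [0.4835, -0.1421, 0.0781]
ee_rot: [-3.141, 0.0, 0.0]
wrist_force: [0.2, 1.0, 0.3]
opening: 0.004
```

```bash
python3 -m inch '[[[0,0,0.15,0,0,0],[0,0,0,0,0,0]]]'
```

```text
t: 7.72
ee_pos: [0.4835, -0.1422, 0.0766]
ee_rot: [-3.141, 0.0, 0.0]
wrist_force: [0.1, 0.6, 0.4]
opening: 0.007
```

```bash
python3 -c "
from h import *
p=eyes.snapshot('scene');q=eyes.snapshot('wrist')
o=cv2.imread('pics/scene0.png')
f=lambda i:cv2.resize(i[165:225,200:260],(400,400),interpolation=cv2.INTER_CUBIC)
c=np.zeros((600,800,3),np.uint8);c[:400,:400]=f(p['img'][:,:,::-1]);c[:400,400:]=f(o);c[400:,:400]=cv2.resize(q['img'][100:280,200:440,::-1],(400,200))
cv2.imwrite('pics/c5.png',c);save(q,'w5.png')"
```

```text
(no output)
```

View pics/c5.png

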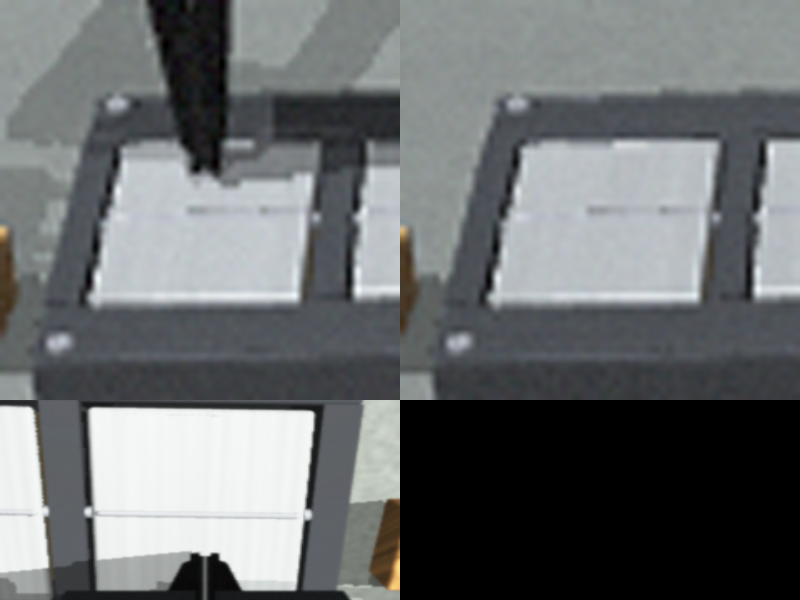

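The tip has visibly come down (crop row 175, with the pivot at 215) and its shadow nearly meets it. The lid is unchanged from the start image, so contact is a few mm away. I'll use 1 mm steps.

```bash
python3 -m inch '[[[0,0,0.1,0,0,0],[0,0,0.05,0,0,0],[0,0,0,0,0,0]]]'; python3 -m inch '[[[0,0,0.1,0,0,0],[0,0,0,0,0,0]]]'
```

```text
t: 8.2
ee_pos: [0.4836, -0.1422, 0.0752]
ee_rot: [-3.142, 0.0, 0.0]
wrist_force: [-0.2, -0.0, 0.1]
opening: 0.005
t: 8.45
ee_pos: [0.4836, -0.1422, 0.0742]
ee_rot: [-3.142, 0.0, 0.0]
wrist_force: [0.7, -0.4, 0.1]
opening: 0.005
```

```bash
python3 -m inch '[[[0,0,0.1,0,0,0],[0,0,0,0,0,0]]]'
```

```text
t: 8.7
ee_pos: [0.4836, -0.1422, 0.0731]
ee_rot: [-3.142, 0.0, 0.0]
wrist_force: [-0.4, 0.5, -0.6]
opening: 0.004
```

```bash
python3 -m inch '[[[0,0,0.1,0,0,0],[0,0,0,0,0,0]]]'
```

```text
t: 8.95
ee_pos: [0.4836, -0.1422, 0.0721]
ee_rot: [-3.142, 0.0, 0.0]
wrist_force: [-0.1, -0.7, 0.2]
opening: 0.005
```

```bash
python3 -m inch '[[[0,0,0.1,0,0,0],[0,0,0,0,0,0]]]'
```

```text
t: 9.2
ee_pos: [0.4837, -0.1422, 0.0713]
ee_rot: [3.142, -0.0, 0.0]
wrist_force: [-0.8, -0.4, 0.4]
opening: 0.007
```

```bash
python3 -m inch '[[[0,0,0.1,0,0,0],[0,0,0,0,0,0]]]'
```

```text
t: 9.45
ee_pos: [0.4837, -0.1422, 0.0705]
ee_rot: [3.142, -0.0, -0.0]
wrist_force: [-1.4, 0.3, 2.2]
opening: 0.005
```

```bash
python3 -c "
from h import *
p=eyes.snapshot('scene');q=eyes.snapshot('wrist')
o=cv2.imread('pics/w5.png')
c=np.zeros((600,800,3),np.uint8);c[:400,:400]=cv2.resize(p['img'][165:225,200:260,::-1],(400,400),interpolation=cv2.INTER_CUBIC);c[:300,400:]=cv2.resize(q['img'][100:280,200:440,::-1],(400,300));c[300:,400:]=cv2.resize(o[100:280,200:440],(400,300))
cv2.imwrite('pics/c6.png',c)"
```

```text
(no output)
```

View pics/c6.png

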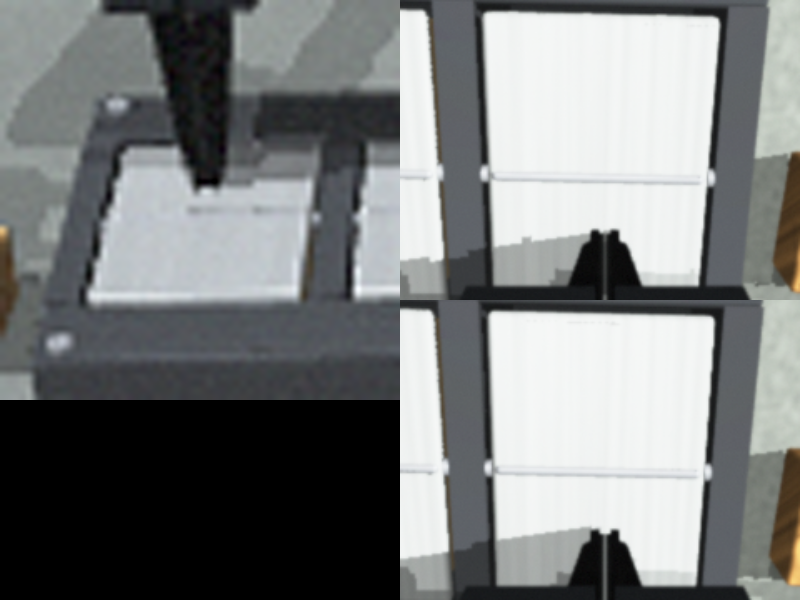

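Contact at last: 2.2 N with TCP z ≈ .0705, so the effective fingertip is about 22 mm higher than stated. The tip's visible position, 19 mm short of the pivot at its front face, agrees. I'll press a bit further.

```bash
python3 -m inch '[[[0,0,0.1,0,0,0],[0,0,0,0,0,0]]]'
```

```text
t: 9.8
ee_pos: [0.4837, -0.1422, 0.0701]
ee_rot: [-3.142, 0.0, 0.001]
wrist_force: [-3.6, 1.0, 7.6]
opening: 0.001
```

```bash
python3 -m inch '[[[0,0,0.1,0,0,0],[0,0,0,0,0,0]]]'
```

```text
t: 10.05
ee_pos: [0.4837, -0.1423, 0.07]
ee_rot: [-3.141, 0.0, 0.001]
wrist_force: [-6.2, 1.9, 11.9]
opening: 0.008
```

lid_4 is packed: the force climbs with no travel. On to lid_3.

```bash
python3 -m inch '[[[0,0,-2.5,0,0,0],[0.1,-4.4,0,0,0,0],[0,-4.4,0,0,0,0],[0,0,0.8,0,0,0],[0,0,0.8,0,0,0]]]'; python3 -m inch '[[[0,0,0,0,0,0]]]'
```

```text
t: 10.68
ee_pos: [0.4846, -0.0544, 0.0765]
ee_rot: [3.141, 0.0, -0.0]
wrist_force: [-0.0, 0.1, -0.5]
opening: 0.003
t: 10.8
ee_pos: [0.4838, -0.0549, 0.0759]
ee_rot: [-3.141, 0.002, 0.004]
wrist_force: [0.5, -0.3, -0.5]
opening: 0.007
```

```bash
python3 -m inch '[[[0,0,0.3,0,0,0],[0,0,0.1,0,0,0],[0,0,0,0,0,0]]]'; python3 -m inch '[[[0,0,0.1,0,0,0],[0,0,0,0,0,0]]]'
```

```text
t: 11.18
ee_pos: [0.4847, -0.0544, 0.0733]
ee_rot: [-3.142, 0.001, -0.0]
wrist_force: [0.7, 0.4, 0.0]
opening: 0.005
t: 11.42
ee_pos: [0.4847, -0.0542, 0.0723]
ee_rot: [3.142, -0.0, 0.0]
wrist_force: [-0.7, -0.5, -0.2]
opening: 0.006
```

```bash
python3 -m inch '[[[0,0,0.1,0,0,0],[0,0,0,0,0,0]]]'
```

```text
t: 11.68
ee_pos: [0.4846, -0.0541, 0.0712]
ee_rot: [-3.142, 0.0, 0.0]
wrist_force: [0.1, 0.7, -0.1]
opening: 0.003
```

```bash
python3 -m inch '[[[0,0,0.1,0,0,0],[0,0,0,0,0,0]]]'
```

```text
t: 11.92
ee_pos: [0.4848, -0.0542, 0.0704]
ee_rot: [3.142, -0.0, 0.0]
wrist_force: [-0.1, 0.5, 2.0]
opening: 0.003
```

```bash
python3 -m inch '[[[0,0,0.1,0,0,0],[0,0,0.05,0,0,0],[0,0,0,0,0,0]]]'
```

```text
t: 12.3
ee_pos: [0.4848, -0.0542, 0.07]
ee_rot: [-3.142, 0.0, 0.0]
wrist_force: [-4.8, 0.2, 9.4]
opening: 0.006
```

```bash
python3 -m inch '[[[0,0,0.1,0,0,0],[0,0,0,0,0,0]]]'
```

```text
t: 12.55
ee_pos: [0.4849, -0.0542, 0.0699]
ee_rot: [-3.141, -0.0, 0.001]
wrist_force: [-7.2, 1.7, 13.6]
opening: 0.005
```

lid_3 is packed too. I'll lift well over the socket and move on to lid_2.

```bash
python3 -m inch '[[[0,0,-5,0,0,0],[0,-3.7,0,0,0,0],[0.1,-3.7,0,0,0,0],[0,-3.6,0,0,0,0],[0,0,2,0,0,0]]]'; python3 -m inch '[[[0,0,1.6,0,0,0],[0,0,0.4,0,0,0],[0,0,0,0,0,0]]]'
```

```text
t: 13.18
ee_pos: [0.4871, 0.0578, 0.0991]
ee_rot: [-3.141, -0.005, -0.007]
wrist_force: [-0.3, 0.4, -0.8]
opening: 0.002
t: 13.55
ee_pos: [0.4855, 0.0554, 0.0774]
ee_rot: [-3.142, 0.002, 0.001]
wrist_force: [0.1, 0.0, -0.1]
opening: 0.002
```

```bash
python3 -m inch '[[[0,0,0.4,0,0,0],[0,0,0.2,0,0,0],[0,0,0,0,0,0]]]'; python3 -m inch '[[[0,0,0.1,0,0,0],[0,0,0,0,0,0]]]'
```

```text
t: 13.92
ee_pos: [0.4857, 0.0557, 0.0718]
ee_rot: [3.142, -0.001, 0.0]
wrist_force: [-0.0, 0.2, -0.2]
opening: 0.007
t: 14.18
ee_pos: [0.4857, 0.0558, 0.0708]
ee_rot: [-3.142, 0.0, -0.0]
wrist_force: [-0.1, 0.5, -0.6]
opening: 0.007
```

```bash
python3 -m inch '[[[0,0,0.1,0,0,0],[0,0,0,0,0,0]]]'
```

```text
t: 14.42
ee_pos: [0.4857, 0.0559, 0.07]
ee_rot: [-3.142, 0.0, 0.0]
wrist_force: [-1.4, -0.3, 3.6]
opening: 0.005
```

```bash
python3 -m inch '[[[0,0,0.1,0,0,0],[0,0,0,0,0,0]]]'
```

```text
t: 14.68
ee_pos: [0.4857, 0.0558, 0.0688]
ee_rot: [-3.142, 0.0, -0.0]
wrist_force: [-1.4, -0.1, 2.1]
opening: 0.002
```

```bash
python3 -m inch '[[[0,0,0.15,0,0,0],[0,0,0,0,0,0]]]'
```

```text
t: 14.92
ee_pos: [0.4857, 0.0558, 0.0671]
ee_rot: [-3.142, 0.0, -0.0]
wrist_force: [-0.8, 0.2, 2.5]
opening: 0.005
```

```bash
python3 -m inch '[[[0,0,0.15,0,0,0],[0,0,0.1,0,0,0],[0,0,0,0,0,0]]]'; python3 -c "
from h import *
p=eyes.snapshot('scene');q=eyes.snapshot('wrist')
c=np.zeros((600,800,3),np.uint8);c[:300]=cv2.resize(p['img'][150:225,200:400,::-1],(800,300),interpolation=cv2.INTER_CUBIC);c[300:,:480]=cv2.resize(q['img'][...,::-1],(480,300))
cv2.imwrite('pics/c7.png',c)"
```

```text
t: 15.3
ee_pos: [0.4858, 0.0558, 0.0647]
ee_rot: [-3.142, 0.0, -0.001]
wrist_force: [-0.5, 0.1, 2.4]
opening: 0.003
```

View pics/c7.png

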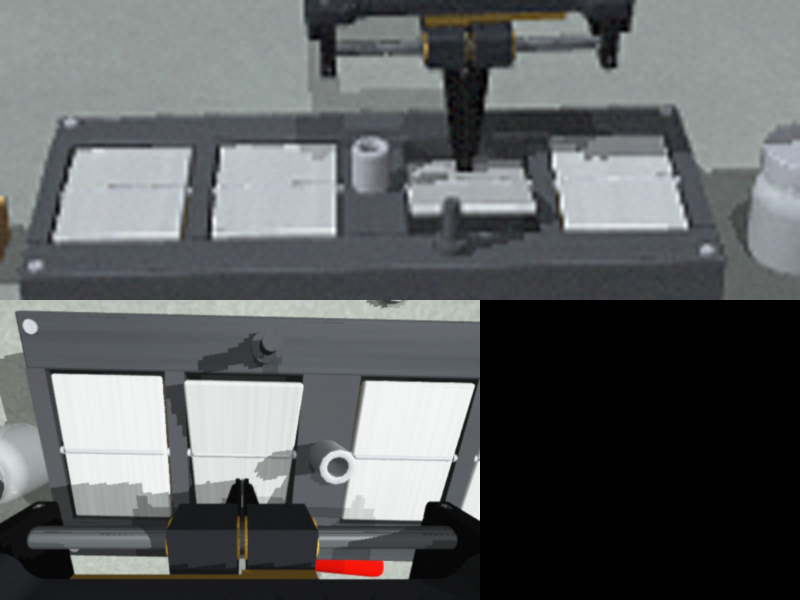

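lid_2 is the one that rocks: it is tilted in the scene crop (470,190) with its far end up, under about 2.4 N. The gripper body is clear of the socket (370,160) and bolt (452,225). I'll push it on down.

```bash
python3 -m inch '[[[0,0,0.3,0,0,0],[0,0,0.3,0,0,0],[0,0,0.3,0,0,0],[0,0,0,0,0,0]]]'
```

```text
t: 15.9
ee_pos: [0.4851, 0.0558, 0.0551]
ee_rot: [3.142, -0.0, -0.002]
wrist_force: [-0.9, -0.2, 0.6]
opening: -0.0
```

```bash
python3 -m inch '[[[0,0,0.2,0,0,0],[0,0,0.2,0,0,0],[0,0,0,0,0,0]]]'
```

```text
t: 16.27
ee_pos: [0.4853, 0.0558, 0.0513]
ee_rot: [3.142, -0.0, -0.002]
wrist_force: [0.3, -0.7, 1.6]
opening: 0.005
```

```bash
python3 -m inch '[[[0,0,0.2,0,0,0],[0,0,0.1,0,0,0],[0,0,0,0,0,0]]]'
```

```text
t: 16.65
ee_pos: [0.4856, 0.0558, 0.0488]
ee_rot: [3.142, -0.0, -0.001]
wrist_force: [-1.0, 0.5, 3.6]
opening: 0.0
```

```bash
python3 -m inch '[[[0,0,0.2,0,0,0],[0,0,0,0,0,0]]]'
```

```text
t: 16.9
ee_pos: [0.4861, 0.0558, 0.0483]
ee_rot: [3.142, -0.0, -0.0]
wrist_force: [-5.3, -0.1, 12.6]
opening: 0.003
```

```bash
python3 -m inch '[[[0,0,0.2,0,0,0],[0,0,0,0,0,0]]]'
```

```text
t: 17.15
ee_pos: [0.4864, 0.0558, 0.0479]
ee_rot: [3.141, 0.0, -0.001]
wrist_force: [-9.9, -0.4, 20.7]
opening: 0.003
```

```bash
python3 -m inch '[[[0,0,0.15,0,0,0],[0,0,0,0,0,0]]]'; python3 -c "
from h import *
p=eyes.snapshot('scene');q=eyes.snapshot('wrist')
c=np.zeros((600,800,3),np.uint8);c[:300]=cv2.resize(p['img'][150:225,200:400,::-1],(800,300),interpolation=cv2.INTER_CUBIC);c[300:,:480]=cv2.resize(q['img'][...,::-1],(480,300))
cv2.imwrite('pics/c8.png',c)"
```

```text
t: 17.4
ee_pos: [0.4865, 0.0558, 0.0476]
ee_rot: [3.141, 0.0, -0.001]
wrist_force: [-13.5, -0.3, 28.3]
opening: 0.008
```

View pics/c8.png

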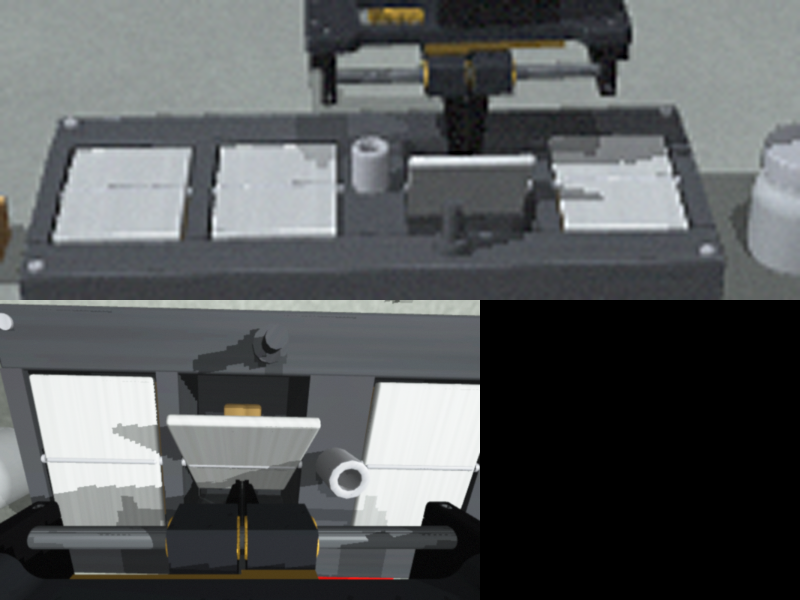

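lid_2 is at its stop and wide open: its far edge is raised and the empty bay with the offcut shows at (243,410). I won't press any further, and will draw straight up and back.

```bash
python3 -m inch '[[[0,0,-0.6,0,0,0],[-0.2,0,-1,0,0,0],[0,0,-3,0,0,0],[0,0,-5,0,0,0],[-4,0,-5,0,0,0]]]'; python3 -m inch '[[[-5,0,-3,0,0,0],[-5,0,0,0,0,0],[0,0,0,0,0,0],[0,0,0,0,0,0]]]'; python3 -c "
from h import *
p=eyes.snapshot('scene');q=eyes.snapshot('top')
c=np.zeros((600,800,3),np.uint8);c[:300]=cv2.resize(p['img'][150:225,200:400,::-1],(800,300),interpolation=cv2.INTER_CUBIC);c[300:,:600]=cv2.resize(q['img'][150:275,210:460,::-1],(600,300),interpolation=cv2.INTER_CUBIC)
cv2.imwrite('pics/c9.png',c)"
```

```text
t: 18.12
ee_pos: [0.445, 0.0557, 0.1894]
ee_rot: [3.142, -0.001, -0.001]
wrist_force: [1.0, -0.3, 0.7]
opening: 0.006
t: 18.62
ee_pos: [0.3448, 0.0558, 0.2179]
ee_rot: [-3.142, 0.0, -0.001]
wrist_force: [0.3, 0.1, -0.2]
opening: 0.003
```

View pics/c9.png

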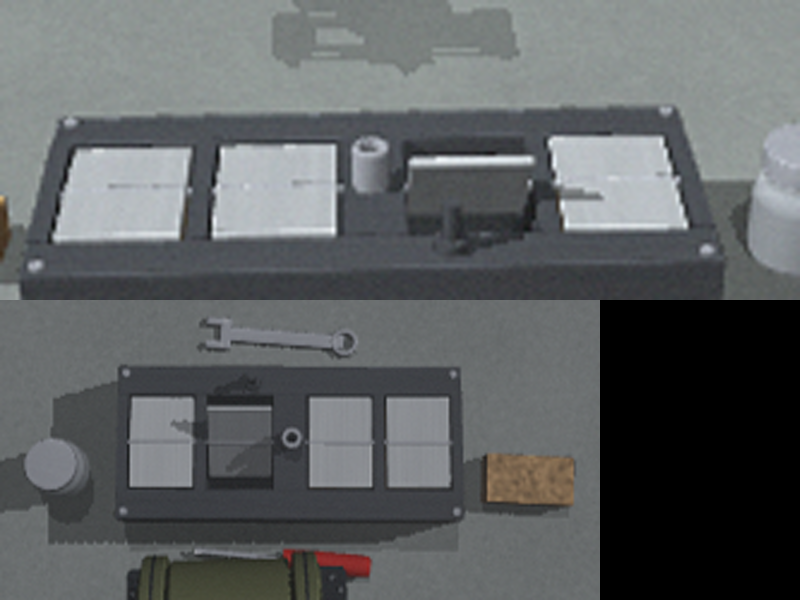

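lid_2 stays wide open (edge at (470,160), dark slot in the top view), the others are flat, the loose things are where they were, and the arm is clear.

```bash
python3 -c "
from plant import r
print(r.finish_job(), r.observe()['t'])"
```

```text
the job is handed in; nothing more can be done
the job is handed in; nothing more can be done
```

lid_2 is over the empty bay. I pushed its robot-side end down to the stop and drew back clear, then handed the job in at about 19 s of the 42 s allowed.

- **Finding it:** I pressed lid_4 and then lid_3 near 12–14 N, and neither gave way. lid_2 rocked at about 2.5 N. I did not press lid_1, since the empty bay had already been found.
- **Force:** At the stop the wrist read up to about 28 N straight down, because I took three small steps past first contact with it. That is more than opening the lid needed.
- **Last checks:** With the arm clear, the scene and top pictures show lid_2 standing wide open and the other three lids flat. The socket, bolt, screwdriver, wrench, block and jar look to be where they started.
- **Disagreement:** The fingertips touched the lids with the TCP at about z = 0.070 m, not the 0.093 m expected from the stated 22 mm fingertip offset. I relied on the force reading and the pictures instead.

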